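Put the syringe pump into third gear and start it

ROBOT

A 7-joint arm with a two-finger parallel gripper is mounted at the origin on the work surface. World frame = base frame: x ahead of the robot, y to its left, z up, the work surface at z = 0. Lengths are in m, angles in rad, forces in N, time in s.
With the tool pointing down it reaches from about 0.4 to 0.85 m from the base axis. Payload 10.4 kg.
Tool frame: the origin (TCP) lies between the finger pads; the fingertips stand ahead of it and the grasp point (between the pads) lies 6 mm ahead of it (finger_overhang is the z of the fingertips in the tool frame, in m); z points along the fingers, y is the direction in which the jaws open and shut (so a half turn about z gives the same grasp; the last joint's range is limited). The gripper opens to 85 mm and grips with 20 to 120 N. Pads are 22 mm wide; open, the fingers measure 114 mm over their backs; the gripper's body (76 mm by 85 mm) begins 54 mm behind the grasp point. The pads swing forward as they close: fully open they stand 13 mm farther back than shut.
Start: joints at [1.242, 0.332, -0.065, 1.46, 0.022, 1.35, -0.088], TCP at [0.188, -0.596, 0.256] pointing down, gripper open.
Joint ranges: [-2.6, 2.6], [-0.5, 2.12], [-1.47, 1.34], [0.16, 2.42], [-1.27, 4.41], [0.06, 2.06], [-2.6, 2.6]. Speed limits (rad/s): [2.22, 2.22, 2.79, 2.79, 3.14, 3.14, 3.14].

INTERFACE

Orientations are given as a unit quaternion [x, y, z, w].
In Python, from workcell import * gives the robot as it stands.
- The arm moves only by the shell command python3 -m creep 'ROWS' [FORCE]. ROWS is JSON, a list of rows, each a list of 7 numbers: the turn, a rotation vector about the tool's x, y, z in rad, then the shift along the tool's x, y, z in mm, then the closure in counts, from 0 (fully open) to 255 (shut). In form: [[wx, wy, wz, dx, dy, dz, claw], ...]. A call has 1 to 8 rows; each row shifts and turns the commanded pose from where the row before left it, along the tool's axes as they then stand; what a row does not reach is not made up. A row lasts 1/10 s, in which the tool goes at most 50 mm and 8.59 degrees, less where a joint would pass 70% of its speed; a pose out of reach is approached as far as the arm can. A call is refused whole if a number of a shift passes 50 or a number of a turn 0.15, either way. A call with a gripper value outside its range is refused whole. The fingers move at their own pace and stop on an object; FORCE is the grip in N (left out, the last holds). Time passes only in rows, so rows that do not move let the fingers close. It gives the time, the measured TCP pose, the force and the opening at its end, in the units of the state.
- get_obs(): the state, without advancing time (a new reading comes with each control period).
- camera(name): name is "scene" or "side" or "wrist"; returns (picture, depth): 480x640x3 uint8, blue, green, red; 480x640 float32, m along the optical axis (not along the pixel's ray), 0 where there is no reading.
- camera_model(name): a dict with "camera_matrix" (3x3 intrinsics, pixels), "R" (3x3) and "t" (3): a world point X has camera coordinates R X + t; the wrist camera has in their place "mount" (4x4, takes a point from camera to tool coordinates, whose origin is the TCP and whose axes are the flange's). Camera axes: x right, y down, z forward; pixel columns grow to the right and rows downward; lengths in m; the calibration is good to about 2 mm. A picture is of the moment at which its call begins: read the wrist's pose just before it. camera_model takes no time and is no camera call.
- hand_in(): hands the job in, once; it reports no verdict.
The state is a dict: "clock": time; "joint_pos": joint angles; "joint_velocities": joint speeds; "tau": joint torques, N m; "position": TCP position; "ee_rot": TCP orientation; "ft_force": force on the tool from outside, world axes, zero at the start; "torque": the same for the moment, N m; "grip_width": opening from 0.0 (shut) to 1.0 (fully open).
Only numpy, scipy, OpenCV 4.12 (cv2) and the standard library are available. Lean on these libraries where they do the work, as an engineer would, in place of code of your own. Each camera call takes 0.05 s, during which the arm holds its last target.

TASK

Put the syringe pump into third gear: push its gear lever along the H-shaped gate with the fingers - to the middle, across to the right, then forward, away from the robot, until it is fully home in the third slot (three dots). Then press the green start button all the way down and take the hand away. Only push the lever, do not pinch or grip it; do not press start before the lever is home, do not press the red stop button, and leave everything else standing where it is.

Things in the scene. Friction and masses are not known exactly. Their poses are not given: they have to be found in the camera images.
- pump: Bench syringe pump, fixed, white case. Origin on the table under the centre of its gear gate; x points forward (from its button side to its back, roughly away from the robot), y to its left, z up. Case: x -110 to +85 mm, y -80 to +85, 115 tall. Grey drive bed with syringe and blue carriage: y -80 to -404, x within 58, up to 142 tall.
- gate (a point): Centre of the H gate, on top of its aluminium plate (100 x 84 mm), 120 mm above the table. Two slots run along pump x from -18 to +18 mm (lever axis), at y = +12 (left) and -12 (right), joined at x = 0 by a cross channel 15 mm wide with rounded corners. Black dots mark the slots: first left-forward, second left-back, third right-forward, fourth right-back.
- knob (a point): Centre of the lever's yellow knob, 32 mm across, 27 high, on a 10 mm steel stem. It is 125 mm from the pivot, which is 55 mm above the table under the gate centre. In the pump frame x is +-33 mm at slot ends, 0 in the middle; y +23 left, -23 right; z about 175 to 180. Third gear: (+33, -23, 174). Starts anywhere along the left slots; stays where left; takes 2 to 4 N to push.
- across (a joint): Sideways angle of the lever, rad: about -0.18 in the left slots, +0.18 in the right (positive is to the pump's right); stops at +-0.20. It can change side only while shift is near 0: freely within +-0.04, and the rounded corners still guide it in from about +-0.08.
- shift (a joint): Fore-and-aft angle of the lever, rad: 0 in the cross channel, +0.27 at the forward end (first and third), -0.27 at the back end (second and fourth), where it stops. Third gear counts as home above 0.235, with across above 0.11.
- start_top (a point): Centre of the top face of the green start button, 26 mm across, in a black collar 42 mm across, at pump (-79, +45, 143) mm. It is pressed straight down; its top moves 6 mm until flush with the collar.
- start (a joint): Travel of the start button, m: 0 out, 0.006 fully down (5 N); it springs back. A press counts from 0.004.
- stop_top (a point): Centre of the top face of the red stop button, same size, at pump (-79, -40, 143) mm: leave alone.
- stop (a joint): Travel of the stop button, m: 0 out, 0.006 fully down.
- amber_bottle: Bystander, loose: amber glass jar with a black cap, 60 mm across, 125 mm tall. Origin at the centre of its underside, z up. Leave alone.
- specimen_jar: Bystander, loose: clear stoppered jar with pink and cream things in it, 68 mm across, 130 mm tall. Origin at the centre of its underside, z up. Leave alone.
- small_jar: Bystander, loose: clear stoppered jar with purple things in it, 52 mm across, 100 mm tall. Origin at the centre of its underside, z up. Leave alone.
- white_bottle: Bystander, loose: white plastic bottle with a red cap, 52 mm across, 110 mm tall. Origin at the centre of its underside, z up. Leave alone.
- black_stopper: Bystander, loose: black rubber stopper with a flange, 52 mm across, 34 mm tall. Origin at the centre of its underside, z up. Leave alone.
- drop_bottle: Bystander, loose: small amber dropper bottle with a white cap, 32 mm across, 75 mm tall. Origin at the centre of its underside, z up. Leave alone.
- brass_weight: Bystander, loose: plain brass cylinder weight, 36 mm across, 40 mm tall. Origin at the centre of its underside, z up. Leave alone.

How it is judged:
By the outcome, as a careful person would: the job done as asked, in the order asked, and still so for the second after the job is handed in, with the robot touching nothing.
It also fails if it takes over 64 s, if anything falls off the work surface, if the arm or the gripper's body presses on something with over 40 N, if the wrist force passes 120 N, or if a joint passes its speed limit or range.

## Working session

There is one attempt and no reset: what is moved stays moved. The work goes in short steps, Python scripts to look and compute and a shell command to move; the robot and the scene stay as the last step left them, time stands still between calls to the robot, and variables do not carry over. Pictures are saved under pics/ and viewed, and the job is handed in when it is done.

```bash
ls; mkdir -p pics; python3 - <<'E'
from workcell import *
import cv2
o=get_obs(); print({k:o[k] for k in ("clock","position","ee_rot","ft_force","grip_width")})
for n in ("scene","side"):
    p,d=camera(n); cv2.imwrite(f"pics/{n}0.png",p)
    import numpy as np; np.save(f"pics/{n}0.npy",d)
    print(n,camera_model(n))
print(camera_model("wrist"))
E
```

```text
pics
{'clock': 0.0, 'position': array([ 0.18805696, -0.5956661 ,  0.2554713 ]), 'ee_rot': array([ 9.88327648e-01,  1.52341357e-01, -1.44211297e-04, -7.42307914e-04]), 'ft_force': array([-0.4260276 , -0.73790913, -0.8972017 ]), 'grip_width': 0.997873263959867}
scene {'camera_matrix': array([[607.80589678,   0.        , 322.30282979],
       [  0.        , 607.80589678, 228.72850438],
       [  0.        ,   0.        ,   1.        ]]), 'R': array([[ 0.8436383 ,  0.53688646,  0.00522901],
       [ 0.39611891, -0.61580938, -0.68107901],
       [-0.36244202,  0.57665565, -0.73219126]]), 't': array([-0.45759751, -0.13752814,  1.31532195])}
side {'camera_matrix': array([[484.72853151,   0.        , 322.34398828],
       [  0.        , 484.72853151, 232.87273989],
       [  0.        ,   0.        ,   1.        ]]), 'R': array([[-0.80113323, -0.59847765, -0.00317101],
       [-0.34898402,  0.47144771, -0.80990568],
       [ 0.48620541, -0.64773572, -0.58655156]]), 't': array([0.43819075, 0.28434253, 0.786054  ])}
{'camera_matrix': array([[352.18909565,   0.        , 315.05312494],
       [  0.        , 352.18909565, 237.2775384 ],
       [  0.        ,   0.        ,   1.        ]]), 'mount': array([[-5.51278210e-04, -9.51852233e-01, -3.06556719e-01,
         7.86692320e-02],
       [ 9.99999656e-01, -3.34684816e-04, -7.59101063e-04,
         8.73050776e-04],
       [ 6.19952163e-04, -3.06557032e-01,  9.51852090e-01,
        -1.17735182e-01],
       [ 0.00000000e+00,  0.00000000e+00,  0.00000000e+00,
         1.00000000e+00]])}
```

View pics/scene0.png

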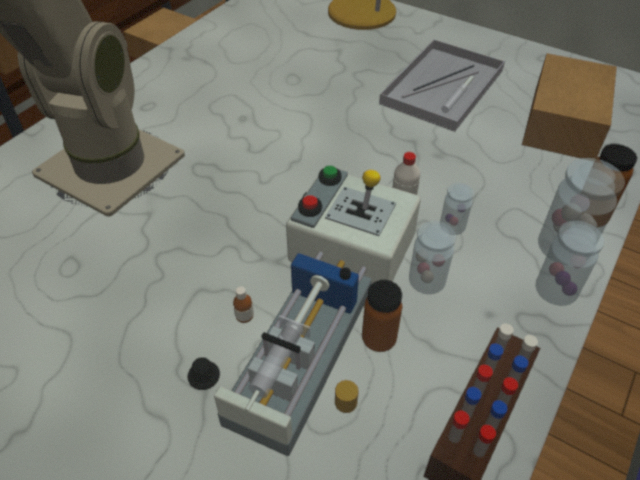

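View pics/side0.png

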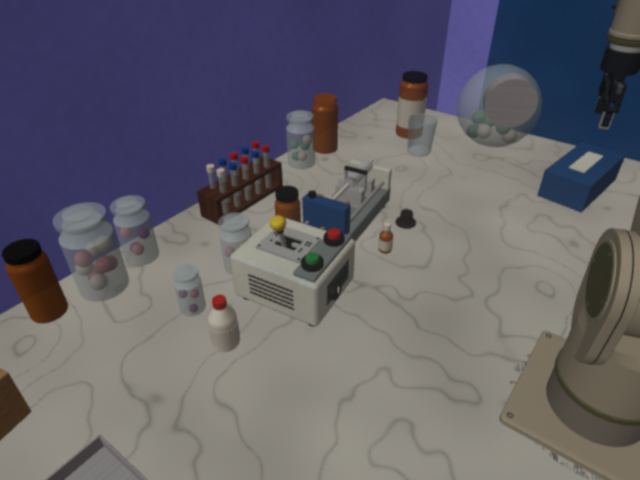

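```bash
python3 - <<'E'
import cv2
a=cv2.imread("pics/scene0.png")[150:260,280:430]; cv2.imwrite("pics/sc_crop.png",cv2.resize(a,None,fx=5,fy=5,interpolation=cv2.INTER_CUBIC))
a=cv2.imread("pics/side0.png")[205:325,225:365]; cv2.imwrite("pics/si_crop.png",cv2.resize(a,None,fx=5,fy=5,interpolation=cv2.INTER_CUBIC))
E
```

```text
(no output)
```

View pics/sc_crop.png

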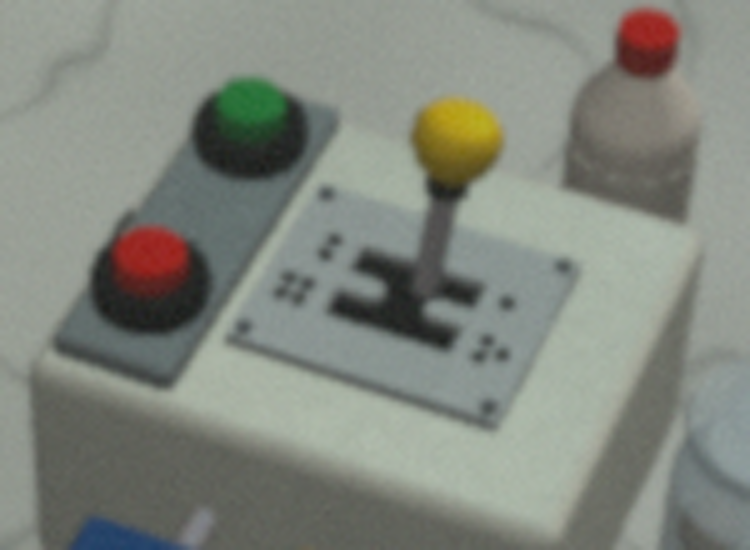

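View pics/si_crop.png

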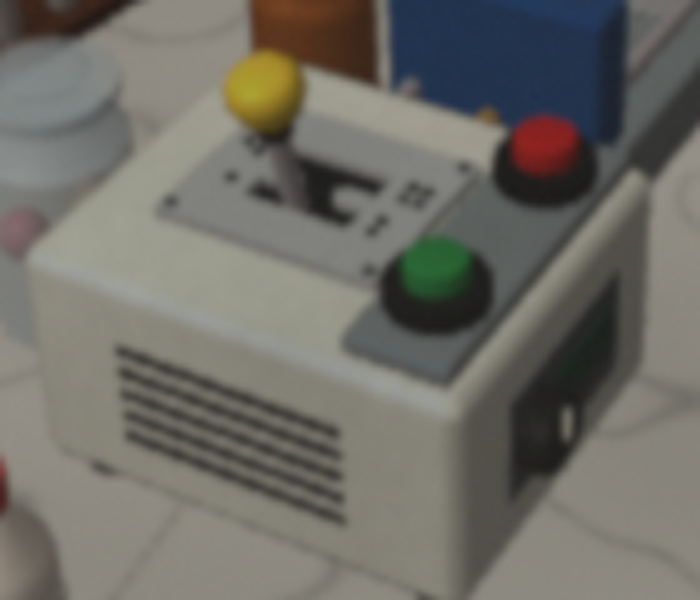

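```bash
cat > h.py <<'E'
from workcell import *
import numpy as np, cv2
from scipy.optimize import least_squares
from scipy.spatial.transform import Rotation as Rot
def proj(n,X):
    m=camera_model(n); c=np.atleast_2d(X)@m["R"].T+m["t"]; u=c@m["camera_matrix"].T
    return u[:,:2]/u[:,2:]
def pump2w(p,X): # p=(x,y,yaw)
    R=Rot.from_euler('z',p[2]).as_matrix(); return np.atleast_2d(X)@R.T+np.r_[p[0],p[1],0]
E
python3 - <<'E'
from h import *
G=[-.079,.045,.143]; S=[-.079,-.040,.143]
sc=lambda x,y:(280+x/5-.4,150+y/5-.4); si=lambda x,y:(225+x/5-.4,205+y/5-.4)
# plate: screws symmetric, half-dims a,b unknown
obs=[("scene",G,sc(252,97)),("scene",S,sc(152,248)),("side",G,si(437,258)),("side",S,si(545,138))]
scr={"scene":{(-1,1):sc(327,193),(1,1):sc(564,266),(1,-1):sc(489,407),(-1,-1):sc(244,327)},"side":{(-1,-1):si(464,167),(-1,1):si(370,270),(1,1):si(170,202)}}
kn={"scene":sc(459,140),"side":si(264,91)}
def lever(sh,ac):
    # knob x=33 at .27: 125*sin(.27)=33
    x=.125*np.sin(sh); y=-.125*np.sin(ac)*np.cos(sh); return [x,y,.055+np.sqrt(.125**2-x*x-y*y)]
def f(q):
    r=[]
    for n,X,u in obs: r+=list((proj(n,pump2w(q,X))[0]-u))
    for n in scr:
        for (i,j),u in scr[n].items(): r+=list(proj(n,pump2w(q,[i*q[3],j*q[4],.121]))[0]-u)
    for n,u in kn.items(): r+=list(proj(n,pump2w(q,lever(q[5],q[6])))[0]-u)
    return np.array(r)
s=least_squares(f,[.55,-.1,0,.044,.036,0.05,-.18]); print(s.x.round(4)); print(s.fun.reshape(-1,2).round(2))
print("knob pump",np.round(lever(*s.x[5:]),4))
for k,X in dict(G=G,S=S,gate=[0,0,.12],knob=lever(*s.x[5:]),third=[.033,-.023,.174]).items(): print(k,pump2w(s.x,X).round(4))
E
```

```text
[ 0.5769  0.0699  0.1387  0.045   0.0368  0.056  -0.183 ]
[[ 0.18  2.04]
 [-0.06  1.95]
 [-0.02  1.9 ]
 [ 0.29  1.56]
 [ 0.41  0.09]
 [ 0.12  0.26]
 [ 0.11 -0.02]
 [ 0.3  -0.11]
 [ 0.38  0.76]
 [-0.04  0.77]
 [ 0.28  0.39]
 [ 0.13  0.27]
 [ 0.2   0.3 ]]
knob pump [0.007  0.0227 0.1777]
G [[0.4924 0.1035 0.143 ]]
S [[0.5041 0.0194 0.143 ]]
gate [[0.5769 0.0699 0.12  ]]
knob [[0.5806 0.0934 0.1777]]
third [[0.6127 0.0517 0.174 ]]
```

```bash
python3 - <<'E'
import workcell; print([ (k,getattr(workcell,k)) for k in dir(workcell) if not k.startswith('_')][:40])
try: print(workcell.finger_overhang)
except Exception as e: print(e)
E
python3 -m creep '[[0,0,0.05,0,0,0,255],[0,0,0.06,0,0,0,255],[0,0,0.057,0,0,0,255]]'
```

```text
[('MotionError', <class 'workcell.MotionError'>), ('camera', <function make.<locals>.drawn_camera at 0x7fa0922b80e0>), ('camera_model', <function make.<locals>.<lambda> at 0x7fa0922b8680>), ('finger_overhang', 0.025), ('get_obs', <function make.<locals>.<lambda> at 0x7fa0922b85e0>), ('hand_in', <function connect.<locals>.done at 0x7fa09222b740>)]
0.025
clock: 0.4
position: [0.1881, -0.5958, 0.2558]
ee_rot: [0.998, 0.068, -0.0, -0.0]
ft_force: [0.0, -0.4, -0.0]
grip_width: 0.515
```

```bash
cat >> h.py <<'E'
P=(0.5769,0.0699,0.1387)
def where():
    o=get_obs(); q=Rot.from_quat(o["ee_rot"]); R=q.as_matrix()
    Rp=Rot.from_euler('z',P[2]).as_matrix()
    loc=Rp.T@(o["position"]-np.r_[P[0],P[1],0])*1000
    print("t",round(o["clock"],2),"TCP pump mm",loc.round(1),"yaw",round(np.arctan2(R[1,0],R[0,0])-P[2],4),"tilt",R[:2,2].round(4),"F pump",(Rp.T@o["ft_force"]).round(1),"grip",round(o["grip_width"],3))
    return o,R,Rp
def to(x,y,z):
    o,R,Rp=where(); t=Rp@(np.r_[x,y,z]/1000)+np.r_[P[0],P[1],0]
    print("move tool mm",(R.T@(t-o["position"])*1000).round(1),"goal w",t.round(3))
E
python3 -c "
from h import *
to(46,23,250)"
```

```text
t 0.4 TCP pump mm [-477.1 -605.6  255.8] yaw -0.0024 tilt [-0.0003  0.0008] F pump [-0.  -0.4 -0. ] grip 0.515
move tool mm [ 521.6 -629.8    6.3] goal w [0.619 0.099 0.25 ]
```

```bash
python3 -m creep '[[0,0,0,15,-20,-1,255],[0,0,0,26,-31,-1,255],[0,0,0,26,-31,0,255],[0,0,0,26,-31,0,255],[0,0,0,26,-31,0,255],[0,0,0,26,-31,0,255],[0,0,0,26,-31,0,255],[0,0,0,26,-31,0,255]]'
python3 -m creep '[[0,0,0,26,-31,0,255],[0,0,0,26,-31,0,255],[0,0,0,26,-31,0,255],[0,0,0,26,-31,0,255],[0,0,0,26,-31,0,255],[0,0,0,26,-31,0,255],[0,0,0,26,-31,0,255],[0,0,0,26,-31,0,255]]'
python3 -c "
from h import *
to(46,23,250)"
```

```text
clock: 1.2
position: [0.351, -0.3324, 0.2581]
ee_rot: [0.998, 0.069, -0.0, 0.0]
ft_force: [0.1, -0.8, 0.0]
grip_width: -0.0
clock: 2.0
position: [0.5226, -0.0582, 0.2581]
ee_rot: [0.998, 0.069, -0.0, 0.0]
ft_force: [-0.4, -0.4, -0.2]
grip_width: -0.002
t 2.0 TCP pump mm [ -71.4 -119.4  258.1] yaw -0.0002 tilt [-0.0002 -0.0002] F pump [-0.4 -0.3 -0.2] grip -0.002
move tool mm [ 117.4 -142.4    8.1] goal w [0.619 0.099 0.25 ]
```

```bash
python3 -m creep '[[0,0,0,30,-36,0,255],[0,0,0,30,-36,0,255],[0,0,0,30,-36,0,255],[0,0,0,28,-34,0,255],[0,0,0,0,0,0,255],[0,0,0,0,0,0,255]]'
python3 - <<'E'
from h import *
to(46,23,250)
for n in ("wrist","scene","side"):
    p,d=camera(n); cv2.imwrite(f"pics/{n}1.png",p); 
    if n=="wrist": continue
    o=get_obs(); 
    tip=proj(n,o["position"]-[0,0,.025])[0]; print(n,"tip px",tip)
    c=tuple(tip.astype(int)); x0,y0=c[0]-60,c[1]-50
    cv2.imwrite(f"pics/{n}1c.png",cv2.resize(p[y0:y0+110,x0:x0+120],None,fx=5,fy=5,interpolation=cv2.INTER_CUBIC)); print(x0,y0)
E
```

```text
clock: 2.6
position: [0.6192, 0.0985, 0.2574]
ee_rot: [0.998, 0.07, -0.001, -0.0]
ft_force: [-0.2, -1.2, 0.8]
grip_width: -0.0
t 2.6 TCP pump mm [ 45.9  22.5 257.4] yaw 0.0024 tilt [-0.0015  0.0004] F pump [-0.3 -1.1  0.8] grip -0.0
move tool mm [ 0.1 -0.5  7.4] goal w [0.619 0.099 0.25 ]
scene tip px [395.57949226 160.14649523]
335 110
side tip px [259.06311057 191.65205754]
199 141
```

View pics/wrist1.png

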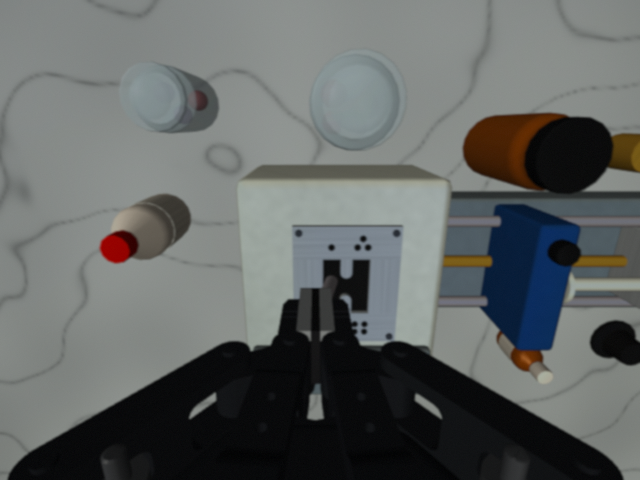

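View pics/scene1c.png

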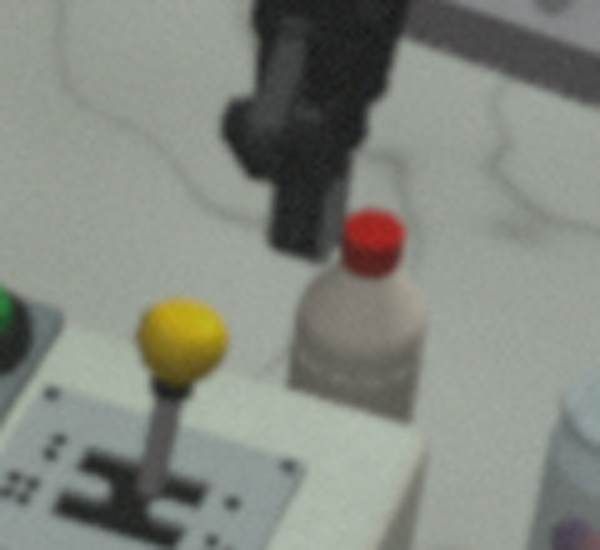

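View pics/side1c.png

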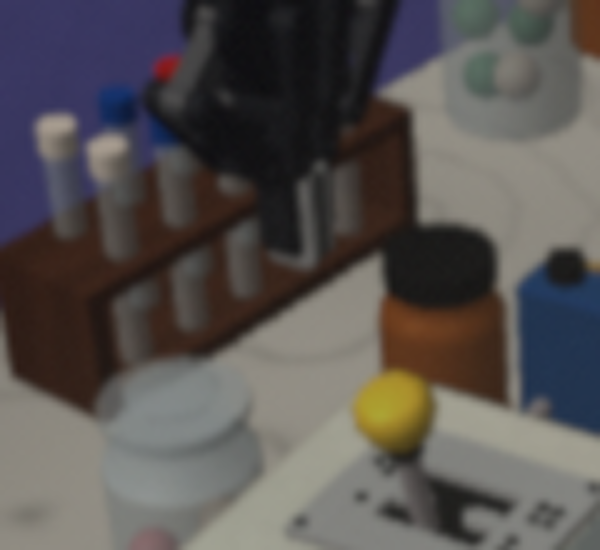

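```bash
python3 -m creep '[[0,0,0,0,-1,22,255],[0,0,0,0,0,22,255],[0,0,0,0,0,21,255],[0,0,0,0,0,0,255]]'
python3 -c "
from h import *
where()"
python3 -m creep '[[0,0,0,-5,0,0,255],[0,0,0,-4,0,0,255],[0,0,0,-3,0,0,255],[0,0,0,-3,0,0,255],[0,0,0,0,0,0,255]]'
python3 -c "
from h import *
where()"
```

```text
clock: 3.15
position: [0.6178, 0.0962, 0.1908]
ee_rot: [0.998, 0.068, -0.002, 0.001]
ft_force: [0.0, 0.5, -0.2]
grip_width: -0.006
t 3.15 TCP pump mm [ 44.1  20.4 190.8] yaw -0.0019 tilt [-0.0042 -0.0016] F pump [ 0.1  0.5 -0.2] grip -0.006
clock: 3.65
position: [0.6049, 0.0963, 0.1945]
ee_rot: [0.998, 0.069, 0.001, 0.0]
ft_force: [3.1, 0.2, 1.8]
grip_width: 0.0
t 3.65 TCP pump mm [ 31.4  22.3 194.5] yaw 0.0 tilt [0.0025 0.    ] F pump [ 3.1 -0.2  1.8] grip 0.0
```

```bash
python3 -m creep '[[0,0,0,-2,0,0,255],[0,0,0,-2,0,0,255],[0,0,0,0,0,0,255],[0,0,0,0,0,0,255]]'
python3 - <<'E'
from h import *
where()
for n in ("scene","side"):
    p,d=camera(n); cv2.imwrite(f"pics/{n}2.png",p)
    x0,y0={"scene":(310,140),"side":(215,195)}[n]
    cv2.imwrite(f"pics/{n}2c.png",cv2.resize(p[y0:y0+100,x0:x0+120],None,fx=6,fy=6,interpolation=cv2.INTER_CUBIC))
    for k,X in dict(mid=[0,.0225,.178]).items(): print(n,k,((proj(n,pump2w(P,X))[0]-[x0,y0]+.4)*6).round())
E
```

```text
clock: 4.05
position: [0.6004, 0.0957, 0.1932]
ee_rot: [0.998, 0.069, -0.0, 0.0]
ft_force: [2.6, 0.8, 1.8]
grip_width: -0.0
t 4.05 TCP pump mm [ 26.8  22.3 193.2] yaw 0.0001 tilt [-0.0001 -0.0001] F pump [2.7 0.5 1.8] grip -0.0
scene mid [348. 222.]
side mid [397. 176.]
```

View pics/scene2c.png

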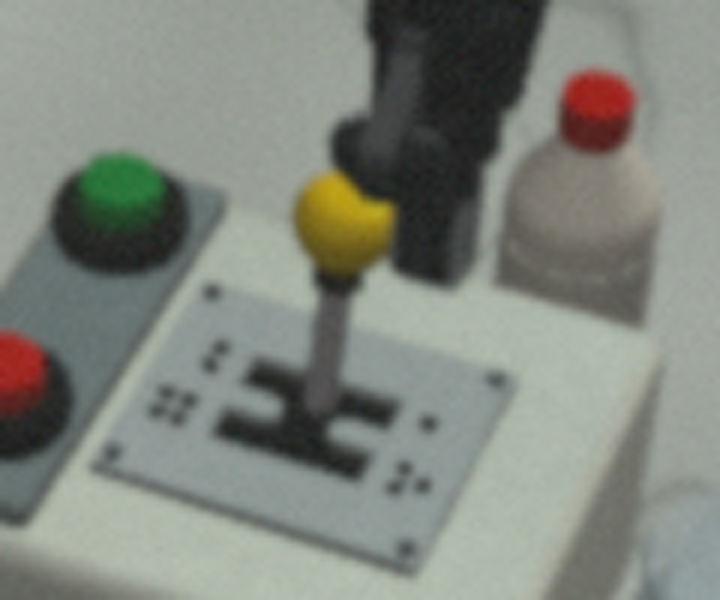

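View pics/side2c.png

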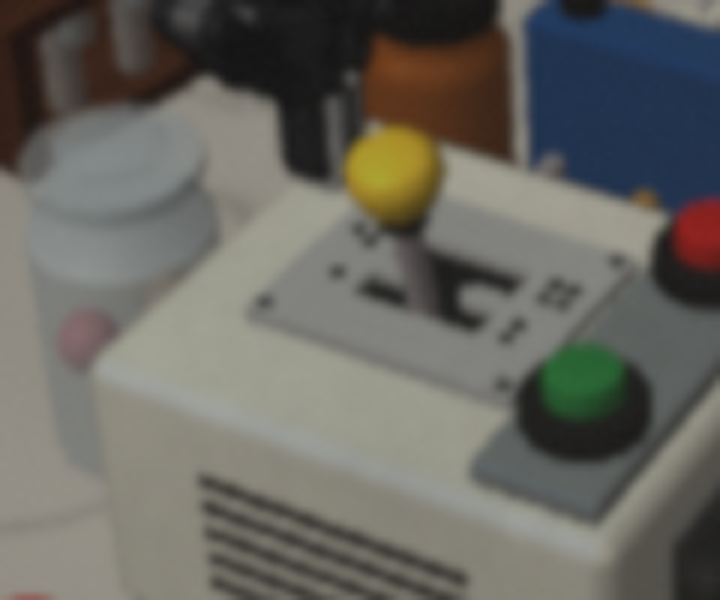

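```bash
python3 -m creep '[[0,0,0,12,0,-2,255],[0,0,0,2,-22,-2,255],[0,0,0,0,-22,0,255],[0,0,0,-20,0,0,255],[0,0,0,-20,0,0,255],[0,0,0,0,0,0,255],[0,0,0,0,0,0,255]]'
python3 - <<'E'
from h import *
to(0,60,198)
for n in ("scene",):
    p,d=camera(n); cv2.imwrite(f"pics/{n}3.png",p)
    x0,y0={"scene":(310,110),"side":(215,195)}[n]
    cv2.imwrite(f"pics/{n}3c.png",cv2.resize(p[y0:y0+120,x0:x0+120],None,fx=5,fy=5,interpolation=cv2.INTER_CUBIC))
E
```

```text
clock: 4.85
position: [0.5684, 0.1353, 0.1971]
ee_rot: [0.998, 0.069, -0.0, 0.0]
ft_force: [-0.9, 0.2, 0.2]
grip_width: -0.002
t 4.85 TCP pump mm [  0.6  66.  197.1] yaw -0.0001 tilt [-0.0007 -0.0008] F pump [-0.8  0.3  0.2] grip -0.002
move tool mm [-0.6  6.  -0.9] goal w [0.569 0.129 0.198]
```

View pics/scene3c.png

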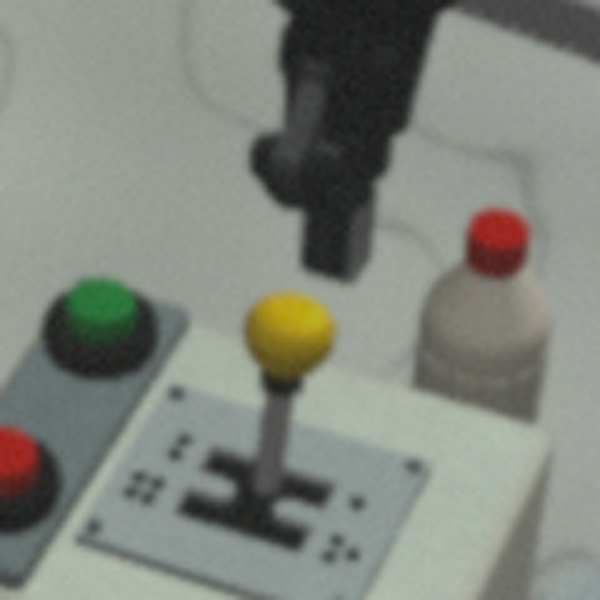

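```bash
python3 -m creep '[[0,0,0,0,7,0,255],[0,0,0,0,7,0,255],[0,0,0,0,4,0,255],[0,0,0,0,4,0,255],[0,0,0,0,4,0,255],[0,0,0,0,0,0,255]]'
python3 -c "
from h import *
where()"
python3 -m creep '[[0,0,0,0,5,0,255],[0,0,0,0,5,0,255],[0,0,0,0,5,0,255],[0,0,0,0,5,0,255],[0,0,0,0,0,0,255]]'
python3 - <<'E'
from h import *
to(0,3,197)
for n in ("scene",):
    p,d=camera(n); cv2.imwrite(f"pics/{n}4.png",p)
    x0,y0={"scene":(310,130),"side":(215,195)}[n]
    cv2.imwrite(f"pics/{n}4c.png",cv2.resize(p[y0:y0+110,x0:x0+120],None,fx=5,fy=5,interpolation=cv2.INTER_CUBIC))
E
```

```text
clock: 5.5
position: [0.5729, 0.1099, 0.1982]
ee_rot: [0.998, 0.069, 0.001, -0.0]
ft_force: [0.1, 2.7, 4.0]
grip_width: 0.001
t 5.5 TCP pump mm [  1.5  40.2 198.2] yaw -0.0001 tilt [0.0017 0.0008] F pump [0.5 2.6 4. ] grip 0.001
clock: 6.0
position: [0.5752, 0.089, 0.1973]
ee_rot: [0.998, 0.069, 0.0, 0.0]
ft_force: [-0.4, 1.4, 1.0]
grip_width: -0.0
t 6.0 TCP pump mm [  1.   19.1 197.3] yaw -0.0011 tilt [ 0.0001 -0.0005] F pump [-0.2  1.4  1. ] grip -0.0
move tool mm [-1.  16.1  0.3] goal w [0.576 0.073 0.197]
```

View pics/scene4c.png

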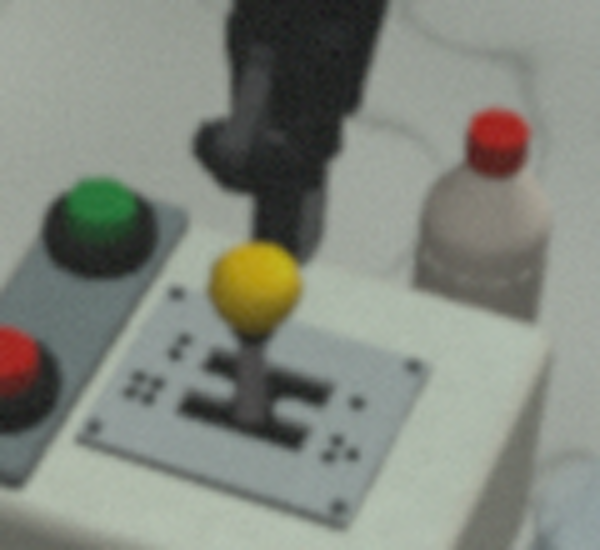

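```bash
python3 -m creep '[[0,0,0,0,4,0,255],[0,0,0,0,4,0,255],[0,0,0,0,3,0,255],[0,0,0,0,3,0,255],[0,0,0,0,0,0,255],[0,0,0,0,0,0,255]]'
python3 - <<'E'
from h import *
to(0,3,197)
for n in ("scene","side"):
    p,d=camera(n); cv2.imwrite(f"pics/{n}5.png",p)
    x0,y0={"scene":(310,130),"side":(215,195)}[n]
    cv2.imwrite(f"pics/{n}5c.png",cv2.resize(p[y0:y0+110,x0:x0+120],None,fx=5,fy=5,interpolation=cv2.INTER_CUBIC))
    for X in ([0,-.0225,.178],[0,-.018,.1785]): print(n,((proj(n,pump2w(P,X))[0]-[x0,y0]+.4)*5).round())
E
```

```text
clock: 6.65
position: [0.5769, 0.0758, 0.1972]
ee_rot: [0.998, 0.069, -0.0, 0.0]
ft_force: [-0.9, 0.1, 0.0]
grip_width: 0.004
t 6.65 TCP pump mm [  0.8   5.8 197.2] yaw -0.0004 tilt [-0.0001 -0.0006] F pump [-0.9  0.2  0. ] grip 0.004
move tool mm [-0.8  2.8  0.2] goal w [0.576 0.073 0.197]
scene [240. 319.]
scene [245. 309.]
side [394.  88.]
side [388.  93.]
```

View pics/scene5c.png

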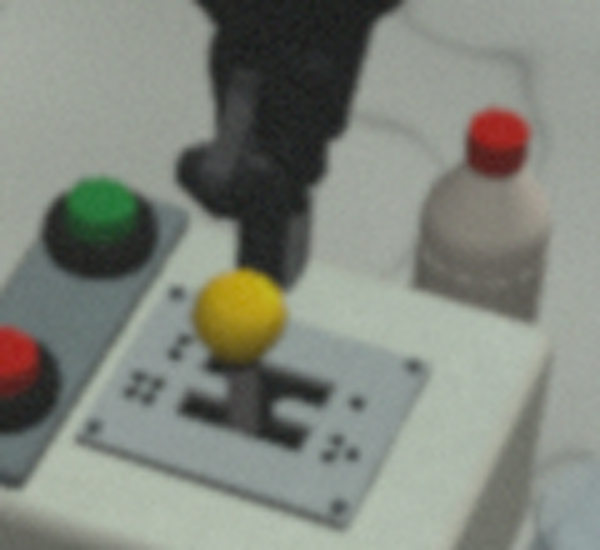

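View pics/side5c.png

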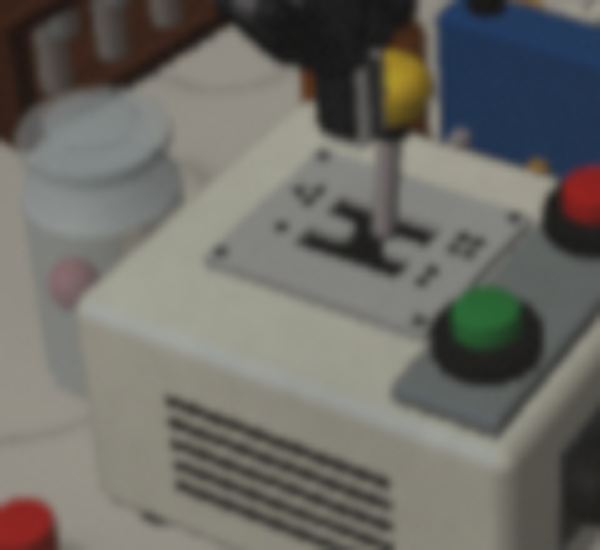

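```bash
python3 -m creep '[[0,0,0,0,2,0,255],[0,0,0,0,0,0,255],[0,0,0,0,-10,0,255],[0,0,0,-10,-10,0,255],[0,0,0,-20,0,0,255],[0,0,0,-15,0,0,255],[0,0,0,0,22,0,255],[0,0,0,0,22,0,255]]'
python3 -m creep '[[0,0,0,0,0,0,255],[0,0,0,0,0,0,255]]'
python3 - <<'E'
from h import *
to(-32,-22.5,195)
for n in ("scene",):
    p,d=camera(n); cv2.imwrite(f"pics/{n}6.png",p)
    x0,y0={"scene":(310,130),"side":(215,195)}[n]
    cv2.imwrite(f"pics/{n}6c.png",cv2.resize(p[y0:y0+110,x0:x0+120],None,fx=5,fy=5,interpolation=cv2.INTER_CUBIC))
E
```

```text
clock: 7.55
position: [0.5349, 0.0453, 0.1976]
ee_rot: [0.997, 0.071, 0.0, 0.0]
ft_force: [1.4, -0.2, 0.3]
grip_width: -0.002
clock: 7.75
position: [0.5354, 0.0449, 0.1974]
ee_rot: [0.998, 0.069, 0.0, 0.0]
ft_force: [-0.6, 0.6, -0.3]
grip_width: -0.001
t 7.75 TCP pump mm [-44.6 -19.  197.4] yaw 0.0001 tilt [ 0. -0.] F pump [-0.6  0.7 -0.3] grip -0.001
move tool mm [12.6  3.5  2.4] goal w [0.548 0.043 0.195]
```

View pics/scene6c.png

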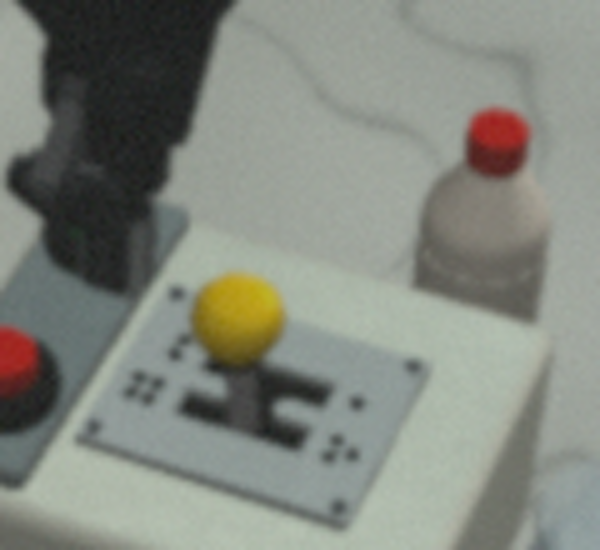

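```bash
python3 -m creep '[[0,0,0,4,4,1,255],[0,0,0,6,0,1,255],[0,0,0,5,0,1,255],[0,0,0,5,0,0,255],[0,0,0,5,0,0,255],[0,0,0,5,0,0,255],[0,0,0,0,0,0,255]]'
python3 -c "
from h import *
where()"
python3 -m creep '[[0,0,0,5,0,0,255],[0,0,0,5,0,0,255],[0,0,0,4,0,0,255],[0,0,0,0,0,0,255]]'
python3 - <<'E'
from h import *
to(6,-22.5,194)
for n in ("scene",):
    p,d=camera(n); cv2.imwrite(f"pics/{n}7.png",p)
    x0,y0={"scene":(310,130),"side":(215,195)}[n]
    cv2.imwrite(f"pics/{n}7c.png",cv2.resize(p[y0:y0+110,x0:x0+120],None,fx=5,fy=5,interpolation=cv2.INTER_CUBIC))
E
```

```text
clock: 8.5
position: [0.5667, 0.0447, 0.1942]
ee_rot: [0.998, 0.069, 0.0, -0.0]
ft_force: [-0.7, -0.2, 0.8]
grip_width: -0.001
t 8.5 TCP pump mm [-13.6 -23.5 194.2] yaw 0.0003 tilt [0.     0.0004] F pump [-0.7 -0.1  0.8] grip -0.001
clock: 8.9
position: [0.5804, 0.0466, 0.194]
ee_rot: [0.998, 0.069, -0.0, -0.0]
ft_force: [-1.7, 0.6, -0.3]
grip_width: 0.002
t 8.9 TCP pump mm [  0.2 -23.6 194. ] yaw 0.0003 tilt [-0.0002  0.0003] F pump [-1.6  0.8 -0.3] grip 0.002
move tool mm [ 5.8 -1.1  0. ] goal w [0.586 0.048 0.194]
```

View pics/scene7c.png

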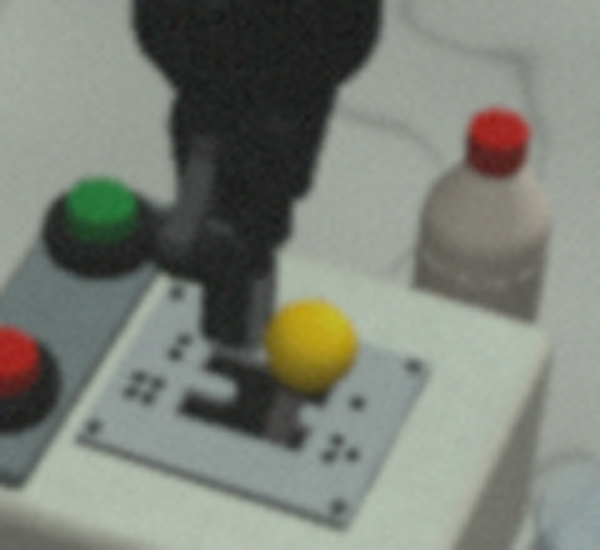

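Lever is well into the third slot; push the last millimetres until the force rises.

```bash
python3 -m creep '[[0,0,0,3,0,0,255],[0,0,0,2,0,0,255],[0,0,0,0,0,0,255]]'
python3 -c "
from h import *
where()"
python3 -m creep '[[0,0,0,2,0,0,255],[0,0,0,0,0,0,255]]'
python3 -c "
from h import *
where()"
```

```text
clock: 9.25
position: [0.5851, 0.047, 0.1941]
ee_rot: [0.998, 0.069, -0.0, 0.0]
ft_force: [-2.3, -0.8, -2.0]
grip_width: -0.001
t 9.25 TCP pump mm [  4.9 -23.8 194.1] yaw 0.0001 tilt [-0.0004 -0.0001] F pump [-2.4 -0.5 -2. ] grip -0.001
clock: 9.45
position: [0.5871, 0.0472, 0.1942]
ee_rot: [0.998, 0.069, -0.0, 0.0]
ft_force: [-1.7, 0.1, -1.4]
grip_width: -0.001
t 9.45 TCP pump mm [  7.  -23.9 194.2] yaw -0.0001 tilt [-0.     -0.0002] F pump [-1.7  0.3 -1.4] grip -0.001
```

```bash
python3 -m creep '[[0,0,0,1,0,0,255],[0,0,0,1,0,0,255],[0,0,0,0,0,0,255]]'
python3 - <<'E'
from h import *
where()
for n in ("scene","side"):
    p,d=camera(n); cv2.imwrite(f"pics/{n}8.png",p)
    x0,y0={"scene":(310,130),"side":(215,195)}[n]
    cv2.imwrite(f"pics/{n}8c.png",cv2.resize(p[y0:y0+110,x0:x0+120],None,fx=5,fy=5,interpolation=cv2.INTER_CUBIC))
    for s in (.2,.235,.27): 
        x=.125*np.sin(s);y=-.0225
        print(n,s,((proj(n,pump2w(P,[x,y,.055+np.sqrt(.125**2-x*x-y*y)]))[0]-[x0,y0]+.4)*5).round())
E
```

```text
clock: 9.75
position: [0.589, 0.0475, 0.1943]
ee_rot: [0.998, 0.069, -0.0, 0.0]
ft_force: [-3.2, -0.3, -1.3]
grip_width: 0.002
t 9.75 TCP pump mm [  8.9 -23.8 194.3] yaw 0.0 tilt [-0.0002 -0.0002] F pump [-3.2  0.2 -1.3] grip 0.002
scene 0.2 [310. 346.]
scene 0.235 [322. 352.]
scene 0.27 [334. 359.]
side 0.2 [340.  77.]
side 0.235 [331.  76.]
side 0.27 [322.  75.]
```

View pics/scene8c.png

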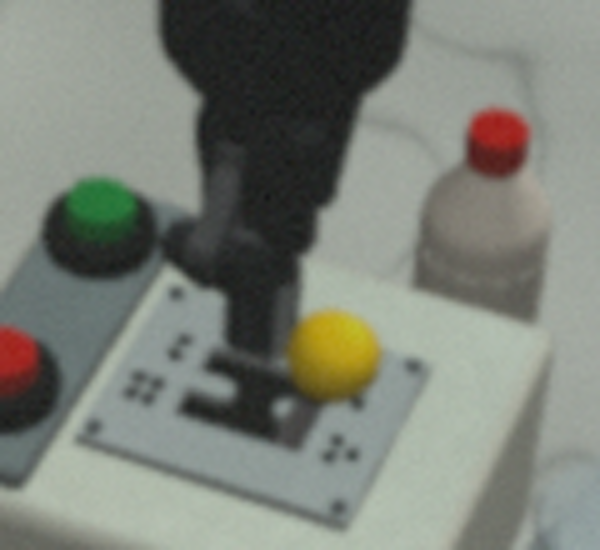

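View pics/side8c.png

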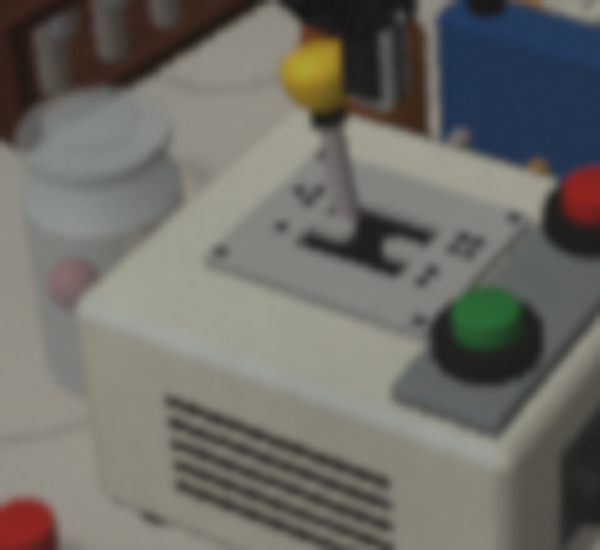

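```bash
python3 -m creep '[[0,0,0,1,0,0,255],[0,0,0,1,0,0,255],[0,0,0,0,0,0,255]]'
python3 -c "
from h import *
where()"
```

```text
clock: 10.15
position: [0.5904, 0.0477, 0.194]
ee_rot: [0.998, 0.069, -0.001, 0.0]
ft_force: [-7.2, -1.3, -1.2]
grip_width: 0.006
t 10.15 TCP pump mm [ 10.3 -23.8 194. ] yaw 0.0 tilt [-0.0018 -0.0005] F pump [-7.3 -0.3 -1.2] grip 0.006
```

Force rose to 7 N with the lever at its end stop. Back off and go over the start button.

```bash
python3 -m creep '[[0,0,0,-5,0,0,255],[0,0,0,-15,0,0,255],[0,0,0,-20,-10,-5,255],[0,0,0,-20,-25,0,255],[0,0,0,-20,-25,0,255],[0,0,0,-10,-9,0,255],[0,0,0,0,0,0,255],[0,0,0,0,0,0,255]]'
python3 - <<'E'
from h import *
to(-79,45,172)
for n in ("scene","side"):
    p,d=camera(n); cv2.imwrite(f"pics/{n}9.png",p)
    x0,y0={"scene":(290,120),"side":(225,180)}[n]
    cv2.imwrite(f"pics/{n}9c.png",cv2.resize(p[y0:y0+120,x0:x0+130],None,fx=5,fy=5,interpolation=cv2.INTER_CUBIC))
    for s in (.2,.235,.27): 
        x=.125*np.sin(s);y=-.0225
        print(n,s,((proj(n,pump2w(P,[x,y,.055+np.sqrt(.125**2-x*x-y*y)]))[0]-[x0,y0]+.4)*5).round())
E
```

```text
clock: 10.95
position: [0.4933, 0.103, 0.1998]
ee_rot: [0.998, 0.069, 0.001, 0.0]
ft_force: [-0.4, 0.1, 0.0]
grip_width: -0.002
t 10.95 TCP pump mm [-78.2  44.3 199.8] yaw -0.0006 tilt [ 0.002  -0.0004] F pump [-0.4  0.1  0. ] grip -0.002
move tool mm [-0.8 -0.7 27.8] goal w [0.492 0.104 0.172]
scene 0.2 [410. 396.]
scene 0.235 [422. 402.]
scene 0.27 [434. 409.]
side 0.2 [290. 152.]
side 0.235 [281. 151.]
side 0.27 [272. 150.]
```

View pics/scene9c.png

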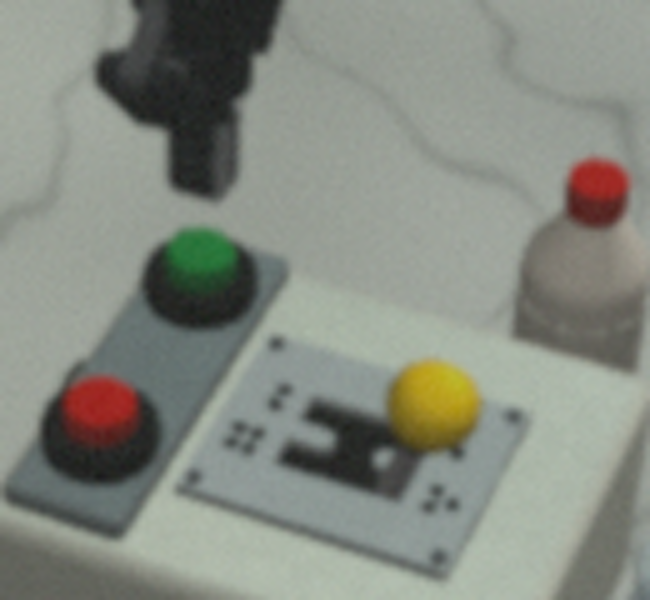

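View pics/side9c.png

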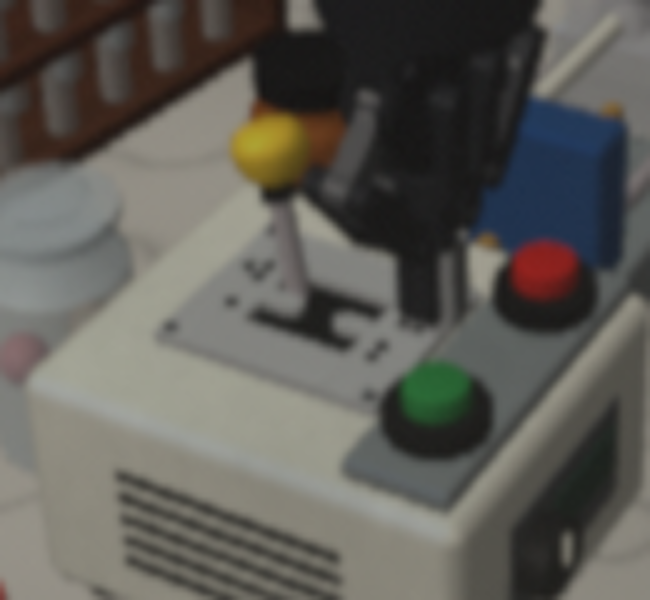

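Lever sits at ~0.27 (knob at scene crop (434,406), side (271,151)), free of the hand. Now press start.

```bash
python3 -m creep '[[0,0,0,-1,-1,10,255],[0,0,0,0,0,10,255],[0,0,0,0,0,6,255],[0,0,0,0,0,0,255]]'
python3 -c "
from h import *
where()"
python3 -m creep '[[0,0,0,0,0,3,255],[0,0,0,0,0,3,255],[0,0,0,0,0,2,255],[0,0,0,0,0,2,255],[0,0,0,0,0,0,255]]'
python3 -c "
from h import *
where()"
```

```text
clock: 11.45
position: [0.4907, 0.1044, 0.172]
ee_rot: [0.998, 0.069, -0.001, -0.0]
ft_force: [-0.6, -1.1, 1.8]
grip_width: -0.004
t 11.45 TCP pump mm [-80.6  46.  172. ] yaw 0.0 tilt [-0.0019 -0.0001] F pump [-0.8 -1.   1.8] grip -0.004
clock: 11.95
position: [0.4914, 0.1048, 0.1657]
ee_rot: [0.998, 0.069, 0.0, 0.001]
ft_force: [-13.0, -4.3, 29.0]
grip_width: 0.002
t 11.95 TCP pump mm [-79.9  46.3 165.7] yaw 0.0 tilt [ 0.0009 -0.0013] F pump [-13.5  -2.4  29. ] grip 0.002
```

```bash
python3 -m creep '[[0,0,0,0,0,-1,255]]'; python3 - <<'E'
from h import *
where()
for n in ("scene","side"):
    p,d=camera(n)
    x0,y0={"scene":(290,120),"side":(225,180)}[n]
    cv2.imwrite(f"pics/{n}10c.png",cv2.resize(p[y0:y0+120,x0:x0+130],None,fx=5,fy=5,interpolation=cv2.INTER_CUBIC))
E
```

```text
clock: 12.05
position: [0.4913, 0.1047, 0.166]
ee_rot: [0.998, 0.069, 0.0, 0.001]
ft_force: [-6.9, -2.1, 12.9]
grip_width: -0.001
t 12.05 TCP pump mm [-80.   46.3 166. ] yaw 0.0001 tilt [ 0.0009 -0.0011] F pump [-7.2 -1.1 12.9] grip -0.001
```

View pics/scene10c.png

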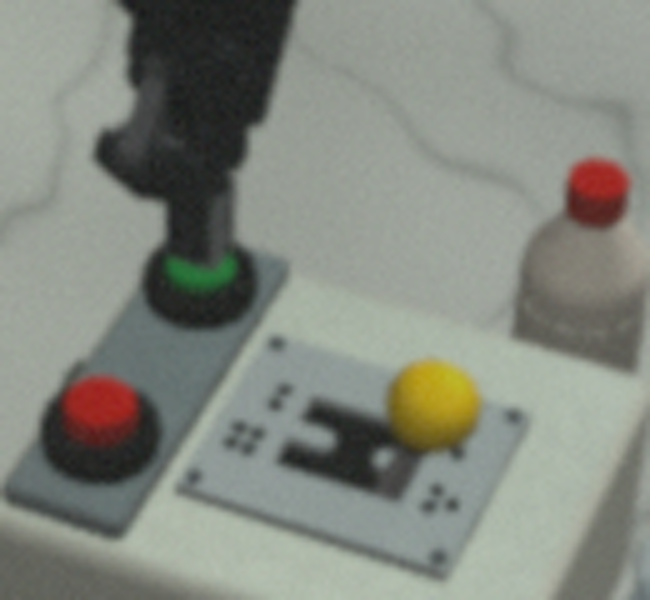

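View pics/side10c.png

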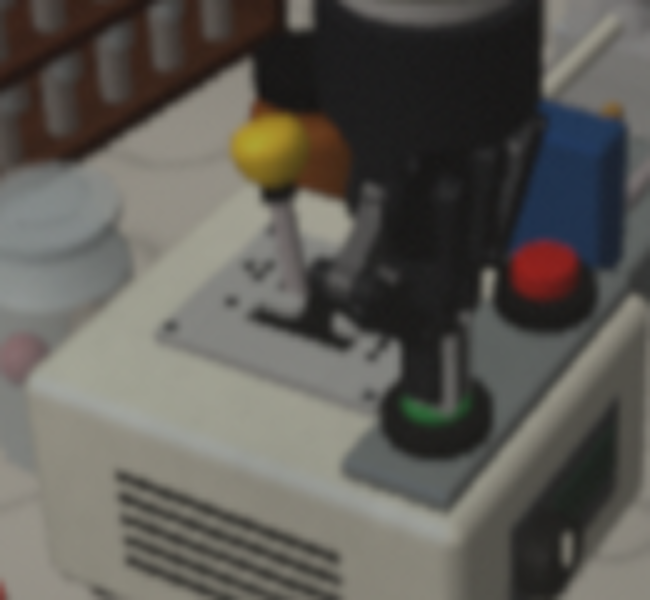

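The button is down flush in its collar. Retract.

```bash
python3 -m creep '[[0,0,0,0,0,-5,255],[0,0,0,0,0,-15,255],[0,0,0,0,0,-30,255],[0,0,0,-20,0,-30,255],[0,0,0,-20,0,-20,255],[0,0,0,0,0,0,255],[0,0,0,0,0,0,255]]'; python3 - <<'E'
from h import *
where()
for n in ("scene","side"):
    p,d=camera(n); cv2.imwrite(f"pics/{n}11.png",p)
E
```

```text
clock: 12.85
position: [0.4519, 0.099, 0.265]
ee_rot: [0.998, 0.069, 0.001, 0.0]
ft_force: [0.2, -0.6, -0.1]
grip_width: 0.001
t 12.85 TCP pump mm [-119.8   46.1  265. ] yaw -0.0002 tilt [ 0.002  -0.0007] F pump [ 0.1 -0.7 -0.1] grip 0.001
```

View pics/scene11.png

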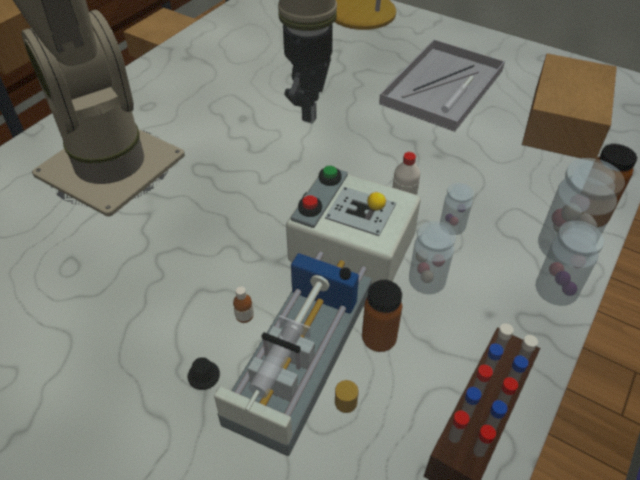

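View pics/side11.png

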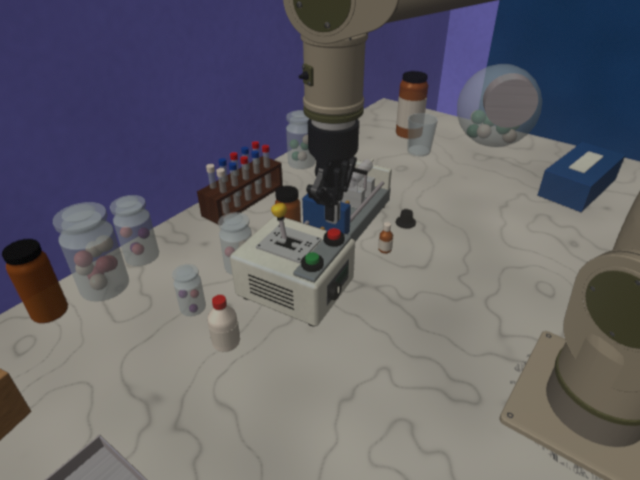

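The final view shows the knob at scene (377,201), in third. The start button has sprung back at (329,175), all bystanders are in place and the hand is clear.

```bash
python3 -c "
from workcell import *
print(hand_in())"
```

```text
the job is handed in; nothing more can be done
None
```

The pump is in third gear, the start button has been pressed fully down, and the job is handed in at about 13 s on the clock. I used the shut fingers only to push. I nudged the lever back to the middle, pushed it across to the right, then forward until it met its end stop.

**Lever:** The force rose to about 7 N at the stop. With the hand clear, both cameras put the lever at a shift of about 0.27 rad in the right slot. It still looked in place in the last pictures.

**Start button:** The pictures showed it pressed flush with its collar, and it sprang back after the hand left.

**Surroundings:** The red stop button was not touched, and all the bystanders looked unmoved in the final pictures. The wrist force was back to about zero.

**Checks that disagreed:**
- **Button height:** The button tops appeared about 3 mm higher than the stated 143 mm, and the fingers met the button correspondingly early.
- **Press force:** Because of that, the press briefly reached about 29 N down with 13 N sideways after the button bottomed out. I eased it off by 1 mm before lifting.

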